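# Load the sample loop and switch the injection valve

### The arm

A 6-joint arm with a two-finger parallel gripper is mounted at the origin on a cart in front of the work surface, level with it; the furniture and walls round the work are solid. World frame = base frame: x ahead of the robot, y to its left, z up, the work surface at z = 0. Lengths are in m, angles in degrees, forces in N, time in s.
With the tool pointing down it reaches from about 0.375 to 0.9 m from the base axis. Payload 3.1 kg.
Tool frame: the origin (TCP) lies midway between the tips of the shut fingers; the grasp point (between the pads) lies 19 mm behind it; z points along the fingers, y is the line along which they close (so a half turn about z gives the same grasp; the last joint's range is limited). The gripper opens to 87 mm and grips with 3 to 60 N. Pads are 19 mm wide; open, the fingers measure 117 mm over their backs; the gripper's body (75 mm by 190 mm) begins 51 mm behind the grasp point.
Start: joints at [-75.602, 30.224, 82.088, -0, 67.689, -10.227], TCP at [0.26, -0.568, 0.223] pointing down, gripper open.
Joint ranges: [-176.69, 176.69], [-43.24, 126.21], [12.49, 139.97], [-82, 262], [0, 151.66], [-163.58, 163.58]. Speed limits (degrees/s): [159.86, 159.86, 180, 180, 180, 180].

### API

Orientations are given as a 3x3 rotation matrix whose columns are the frame's x, y, z axes.
In Python, from rig import read_state, optics, bot gives the robot as it stands. The module is installed in compiled form; this text tells all that it offers.
- The arm moves only by the tool send_rows, never from a script. Its argument "commands" is a list of rows, each a list of 7 numbers: the turn, a rotation vector about the tool's x, y, z in units of 5 degrees (1.0 is 5 degrees), then the shift along the tool's x, y, z in units of 30 mm (1.0 is 30 mm), then the opening, from 0 (shut) to 1 (fully open). In form: [[rx, ry, rz, tx, ty, tz, gripper], ...]. A call has 1 to 20 rows; each row is the pose to reach, as a shift and turn from the pose commanded when the call began, along the tool's axes at that moment; what a row does not reach only later rows make up. A row lasts 1/12 s, in which the tool goes at most 41.7 mm and 7.16 degrees, less where a joint would pass 70% of its speed; a pose out of reach is approached as far as the arm can. A call with a gripper value outside its range is refused whole. The fingers move at their own pace and stop on an object; the grip force is fixed at half the most. Time passes only in rows, so rows that repeat a pose let the fingers close. It gives the time, the measured TCP pose, the force, the opening and the grip force at its end, in the units of the state.
- read_state(): the state, without advancing time (a new reading comes with each control period).
- optics.capture(name): name is "scene" or "top"; returns a dict with "image" (400x640x3 uint8, blue, green, red), "intrinsics" (3x3 intrinsics, pixels), "extrinsics" (4x4, takes a point from world to camera coordinates). Camera axes: x right, y down, z forward; pixel columns grow to the right and rows downward; lengths in m; the calibration is good to about 2 mm. A picture is of the moment at which its call begins. There is no depth.
- bot.hand_in(): hands the job in; it is judged then, once.
The state is a dict: "time_s": time; "joint_positions": joint angles; "qvel": joint speeds; "tau": joint torques, N m; "position": TCP position; "tcp_rot": TCP orientation; "force": force on the tool from outside, world axes, zero at the start; "moment": the same for the moment, N m; "opening": opening from 0.0 (shut) to 1.0 (fully open); "grasp_force": force on a finger pad.
Only numpy, scipy, OpenCV 4.12 (cv2) and the standard library are available. Lean on these libraries where they do the work, as an engineer would, in place of code of your own. Each camera call takes 0.05 s, during which the arm holds its last target. There are 200 camera calls.

### The job

Two bench sample injectors stand side by side; one has a syringe whose plunger is still drawn out, the other has already been used. On the first one, press the syringe plunger down fully home with a fingertip to load the sample loop, and only then push that injector's valve arm with a finger from its load stop (left, as seen from the robot) round to its inject stop (right) and leave it there. Nothing is to be picked up: the syringes stay seated in their ports, and the other injector, the glassware and the small things around stay as they are.

Things in the scene. Friction and masses are not known exactly. Their poses are not given: they have to be found in the camera images.
- inj_unit_a: The injector to be used: its syringe's plunger is drawn out. Fixed base plate 110 x 124 mm (x, y), 14 mm high, origin centred under it on the bench; front -x, left y. A rotary valve stands left of centre, a syringe in a port at the rear right, a small beaker at the front right under a thin waste tube (80 mm high). The alike injectors stand some 220 mm apart in y, in either order.
- valve_a_axis (a point): Point on the valve's upright axis at the height of the arm's centre line, 60 mm above the bench; (0, 22, 60) mm in the injector's frame. The black collar round it has radius 18 mm; the index plate under the arm has radius 29 mm, top at 49 mm, with two stop pins behind.
- handle_a_end (a point): Middle of the black end (13 mm thick, 19 mm long) of the valve arm, 65 mm from the axis, 60 mm above the bench. The arm is a level steel rod 7 mm thick, free underneath down to the base plate; farther than 35 mm from the axis nothing stands on its load side, so a finger can come down beside it there and push.
- handle_a (a joint): Arm angle: 0 at the load stop, 1.047 rad at the inject stop, growing counter-clockwise seen from above. In the injector's frame the arm points to 140 degrees from +x (front left) at 0 and to 200 degrees (front, slightly right) at inject. Dry friction about 0.3 N m, no spring, stays where left. Starts at 0 to 0.08.
- syringe_a: Plastic syringe, loose but standing upright with its 22 mm nose in the bore of the needle port; origin at the tip of the nose, 20 mm above the bench, z up along the barrel (17 mm thick), finger flange 34 x 19 mm at 83 mm above the origin. In the injector's frame its axis lies at (30, -42) mm.
- plunger_a_top (a point): Centre of the upper face of the plunger's round thumb rest (22 mm wide): 147 mm above the bench if fully drawn, 112 mm when home.
- plunger_a (a joint): Plunger travel pressed in (m): 0 fully drawn, 0.035 home against its stop. Friction about 3 N, no spring, stays where it is left. Starts at 0.002 to 0.012.
- waste_beaker_a: Small loose glass beaker, 46 mm wide, 55 mm high, standing on the front right of the base plate under the waste tube; origin at the centre of its foot. Bystander.
- inj_unit_b: The used injector, to be left alone: plunger home, arm at inject. Fixed base plate 110 x 124 mm (x, y), 14 mm high, origin centred under it on the bench; front -x, left y. A rotary valve stands left of centre, a syringe in a port at the rear right, a small beaker at the front right under a thin waste tube (80 mm high). The alike injectors stand some 220 mm apart in y, in either order.
- valve_b_axis (a point): Point on the valve's upright axis at the height of the arm's centre line, 60 mm above the bench; (0, 22, 60) mm in the injector's frame. The black collar round it has radius 18 mm; the index plate under the arm has radius 29 mm, top at 49 mm, with two stop pins behind.
- handle_b_end (a point): Middle of the black end (13 mm thick, 19 mm long) of the valve arm, 65 mm from the axis, 60 mm above the bench. The arm is a level steel rod 7 mm thick, free underneath down to the base plate; farther than 35 mm from the axis nothing stands on its load side, so a finger can come down beside it there and push.
- handle_b (a joint): Arm angle: 0 at the load stop, 1.047 rad at the inject stop, growing counter-clockwise seen from above. In the injector's frame the arm points to 140 degrees from +x (front left) at 0 and to 200 degrees (front, slightly right) at inject. Dry friction about 0.3 N m, no spring, stays where left. Starts at 1.0 or more.
- syringe_b: Plastic syringe, loose but standing upright with its 22 mm nose in the bore of the needle port; origin at the tip of the nose, 20 mm above the bench, z up along the barrel (17 mm thick), finger flange 34 x 19 mm at 83 mm above the origin. In the injector's frame its axis lies at (30, -42) mm.
- plunger_b_top (a point): Centre of the upper face of the plunger's round thumb rest (22 mm wide): 147 mm above the bench if fully drawn, 112 mm when home.
- plunger_b (a joint): Plunger travel pressed in (m): 0 fully drawn, 0.035 home against its stop. Friction about 3 N, no spring, stays where it is left. Starts home.
- waste_beaker_b: Small loose glass beaker, 46 mm wide, 55 mm high, standing on the front right of the base plate under the waste tube; origin at the centre of its foot. Bystander.
- vial_white_cap: Vial with a white cap, 23 mm wide, 51 mm high, standing at the front edge of the bench; origin at the centre of its foot. Loose bystander.
- vial_amber: Amber vial with a black cap, 23 mm wide, 51 mm high, standing at the front edge of the bench; origin at the centre of its foot. Loose bystander.
- vial_blue_cap: Vial with a blue cap, 23 mm wide, 51 mm high, standing at the front edge of the bench; origin at the centre of its foot. Loose bystander.
- flask: Conical flask with a red stopper, 63 mm wide, 107 mm high, behind the tool tray; origin at the centre of its foot. Loose bystander.
- beaker: Glass beaker, 54 mm wide, 68 mm high, behind the tool tray; origin at the centre of its foot. Loose bystander.
- lab_timer: White lab timer, 37 x 66 x 62 mm, right of the work; loose bystander.
Mind the look-alikes: they are no part of the job. What is shaped like the syringe_a but pink is not meant.

How it is judged:
By the outcome, as a careful person would: the job done as asked, in the order asked, and still so for the second after the job is handed in, with the robot touching nothing.
It also fails if it takes over 45 s, if anything falls off the work surface, if the arm or the gripper's body presses on something with over 40 N, if the wrist force passes 120 N, or if a joint passes its speed limit or range.

## Working session

There is one attempt and no reset: what is moved stays moved. The work goes in short steps, Python scripts to look and compute and a tool call to move; the robot and the scene stay as the last step left them, time stands still between calls to the robot, and variables do not carry over. Pictures are saved under pics/ and viewed, at most 10 in all, crops included, and the job is handed in when it is done.

Besides the shell and the picture viewer there is one more tool, called after ">>>" as a command line: name --pt "numbers of a row" for each row, then --argument value for the rest. send_rows: Moves the arm, as the interface text tells. Its arguments: {"type":"object","properties":{"commands":{"type":"array","items":{"type":"array","items":{"type":"number"}}}},"required":["commands"]}

```bash
mkdir -p pics
cat > h.py <<'E'
import numpy as np, cv2
from rig import read_state, optics, bot
def ray(c,uv):
    K,E=np.array(c["intrinsics"]),np.array(c["extrinsics"])
    d=E[:3,:3].T@np.linalg.solve(K,[uv[0],uv[1],1]); return -E[:3,:3].T@E[:3,3], d/np.linalg.norm(d)
def onz(c,uv,z):
    o,d=ray(c,uv); return o+d*(z-o[2])/d[2]
def tri(c1,p1,c2,p2):
    o1,d1=ray(c1,p1);o2,d2=ray(c2,p2)
    s=np.linalg.lstsq(np.c_[d1,-d2],o2-o1,rcond=None)[0]
    a,b=o1+s[0]*d1,o2+s[1]*d2; return (a+b)/2,np.linalg.norm(a-b)
def proj(c,P):
    q=np.array(c["intrinsics"])@(np.array(c["extrinsics"])@np.r_[P,1])[:3]; return q[:2]/q[2]
E
python3 - <<'E'
from h import *
for n in("scene","top"):
    c=optics.capture(n); cv2.imwrite(f"pics/{n}0.png",c["image"]); print(n,ray(c,(320,200)))
s=read_state(); print(s["position"],s["tcp_rot"],s["force"],s["opening"],s["time_s"])
E
```

```text
scene (array([-0.10272409, -1.25245628,  0.88133529]), array([ 0.40492249,  0.74011743, -0.53690219]))
top (array([ 0.37809527, -0.220385  ,  1.15637188]), array([ 0.0679834 , -0.00256222, -0.99768316]))
[ 0.26029112 -0.56747654  0.22165824] [[ 9.09060598e-01  4.16663646e-01 -4.85104617e-04]
 [ 4.16663769e-01 -9.09058618e-01  1.93188774e-03]
 [ 3.63958856e-04 -1.95832854e-03 -9.99998016e-01]] [ 0.08212211 -0.10939519  0.36054512] 0.9979088508628878 0.1
```

View pics/scene0.png

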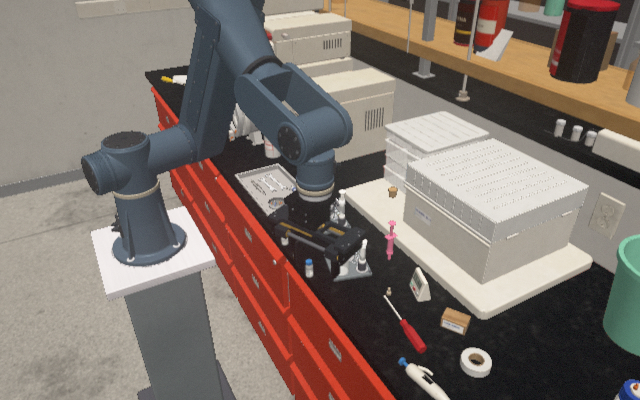

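View pics/top0.png

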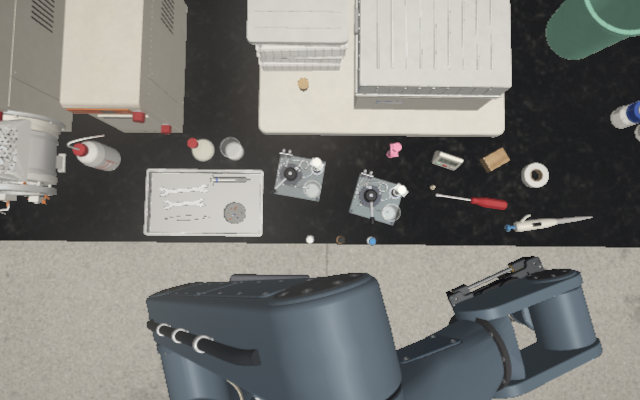

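Top view: the injectors are near (300,176) and (377,198), and the pink syringe decoy is at (395,150). The vials are at (310,239), (340,239) and (371,240). In the scene view the gripper hides part of the injectors. Next I'll crop both injectors closely.

Run:
```python
from h import *
a=cv2.imread("pics/top0.png")[140:230,265:415]; b=cv2.imread("pics/scene0.png")[180:285,260:400]
a=cv2.resize(a,(750,450)[:2],interpolation=cv2.INTER_CUBIC)
cv2.imwrite("pics/topc.png",a); cv2.imwrite("pics/scc.png",cv2.resize(b,None,fx=5,fy=5,interpolation=cv2.INTER_CUBIC))
```

```text
(no output)
```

View pics/topc.png

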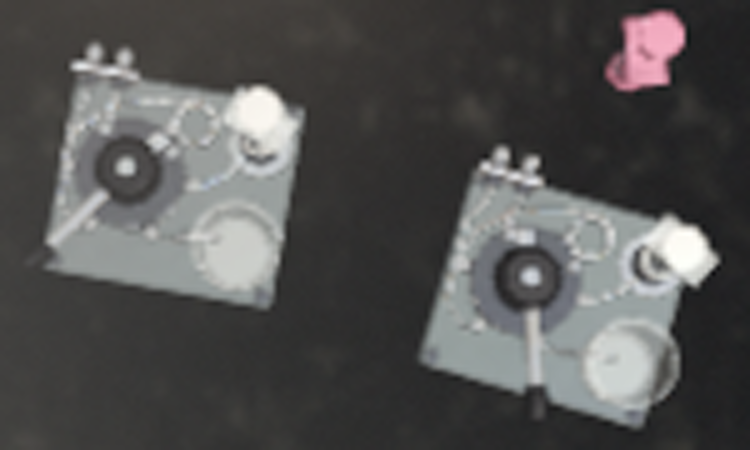

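View pics/scc.png

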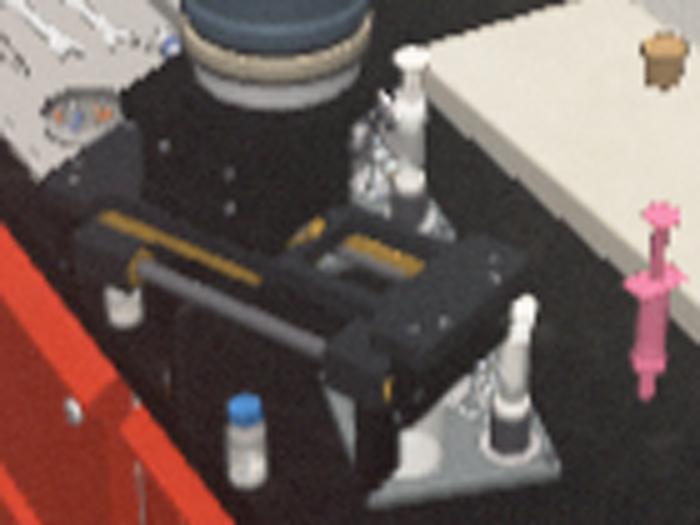

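Left injector (crop origin at (265,140), 5x scale): the arm points front-left, which is load, with its end at crop (47,257). The thumb rest is at crop (256,107) in the top view and (412,58) in the scene crop.
The right injector's arm points to the front (inject), with its thumb rest at crop (687,250).

Candidates for the syringe in the top view:
- Left syringe, (316,161)
- Right syringe, (402,190), used
- Pink syringe, (395,150), decoy

I choose the left one and will check the height by triangulation.

Run:
```python
from h import *
t=optics.capture("top"); s=optics.capture("scene")
T=lambda x,y:(265+x/5,140+y/5-0.0); S=lambda x,y:(260+x/5,180+y/5)
f=lambda v:np.round(v,4)
print("rest a",[f(x) for x in tri(t,T(256,107),s,S(412,54))]," rest b",[f(x) for x in tri(t,T(687,250),s,S(523,303))])
print("pink", [f(x) for x in tri(t,T(660,32),s,S(662,212))])
ax=onz(t,T(127,166),.073); he=onz(t,T(45,259),.06); print("axis",f(ax),"end",f(he),np.linalg.norm((he-ax)[:2]),np.degrees(np.arctan2(*(he-ax)[[1,0]])))
# plate by colour mask
hsv=cv2.cvtColor(t["image"],cv2.COLOR_BGR2HSV); m=cv2.inRange(t["image"],(75,75,75),(255,255,255))[140:230,265:340]
m=cv2.morphologyEx(m,cv2.MORPH_CLOSE,np.ones((9,9)))
c=max(cv2.findContours(m,0,2)[0],key=cv2.contourArea); r=cv2.minAreaRect(c); print(r)
C=[onz(t,T(*p),.014) for p in[(75,80),(303,106),(270,307),(47,265)]]
for p in C: print(f(p))
print("dims",[f(np.linalg.norm(C[i]-C[(i+1)%4])) for i in range(4)])
for i,j in((0,1),(3,2)): d=C[i]-C[j]; print("yaw",np.degrees(np.arctan2(-d[0],d[1])))
d=C[1]-C[2]; print("yaw",np.degrees(np.arctan2(d[1],d[0])))
c0=np.mean(C,0); print("centre",f(c0))
for z in(.112,.135,.14,.147): print(z,f(onz(t,T(256,107),z)))
```

```text
rest a [array([ 0.5411, -0.2132,  0.1361]), np.float64(0.0016)]  rest b [array([ 0.4785, -0.4252,  0.1145]), np.float64(0.0059)]
pink [array([ 0.5814, -0.4088,  0.1273]), np.float64(0.0013)]
axis [ 0.5193 -0.1471  0.073 ] end [ 0.4725 -0.105   0.06  ] 0.06297421228302702 138.0281656894848
((33.76923370361328, 34.653846740722656), (49.61738204956055, 46.87175369262695), 11.309932708740234)
[ 0.5732 -0.1144  0.014 ]
[ 0.5606 -0.2372  0.014 ]
[ 0.4522 -0.2207  0.014 ]
[ 0.4733 -0.1013  0.014 ]
dims [np.float64(0.1234), np.float64(0.1097), np.float64(0.1212), np.float64(0.1008)]
yaw -5.876719033344208
yaw -10.018880049182128
yaw -8.638306011440434
centre [ 0.5148 -0.1684  0.014 ]
0.112 [ 0.5442 -0.2126  0.112 ]
0.135 [ 0.5405 -0.2128  0.135 ]
0.14 [ 0.5397 -0.2129  0.14  ]
0.147 [ 0.5386 -0.2129  0.147 ]
```

>>> send_rows --pt "0 0 4.9 13.4 -6.85 1 0" --pt "0 0 4.9 13.4 -6.85 1 0" --pt "0 0 4.9 13.4 -6.85 1 0" --pt "0 0 4.9 13.4 -6.85 1 0" --pt "0 0 4.9 13.4 -6.85 1 0" --pt "0 0 4.9 13.4 -6.85 1 0" --pt "0 0 4.9 13.4 -6.85 1 0" --pt "0 0 4.9 13.4 -6.85 1 0" --pt "0 0 4.9 13.4 -6.85 1 0" --pt "0 0 4.9 13.4 -6.85 1 0" --pt "0 0 4.9 13.4 -6.85 1 0" --pt "0 0 4.9 13.4 -6.85 1 0" --pt "0 0 4.9 13.4 -6.85 1 0" --pt "0 0 4.9 13.4 -6.85 1 0" --pt "0 0 4.9 13.4 -6.85 1 0" --pt "0 0 4.9 13.4 -6.85 1 0"

```text
time_s: 1.53
position: [0.5395, -0.2152, 0.1926]
tcp_rot: [[1.0, 0.0, -0.0], [0.0, -1.0, -0.0], [-0.0, 0.0, -1.0]]
force: [0.7, 0.2, 0.1]
opening: 0.005
grasp_force: 0.0
```

Run:
```python
from h import *
s=optics.capture("scene"); st=read_state(); print(st["position"],np.round(st["tcp_rot"],3),st["force"],st["opening"])
print(proj(s,st["position"]),proj(s,[.5405,-.213,.137]))
cv2.imwrite("pics/s1.png",cv2.resize(s["image"][160:270,280:420],None,fx=5,fy=5,interpolation=cv2.INTER_CUBIC))
```

```text
[ 0.5395448  -0.21518308  0.19265458] [[ 1. -0. -0.]
 [-0. -1. -0.]
 [-0.  0. -1.]] [-0.170426    0.2538157   0.26892366] 0.008480641098619972
[342.39712406 174.64926871] [341.94922864 190.59784756]
```

View pics/s1.png

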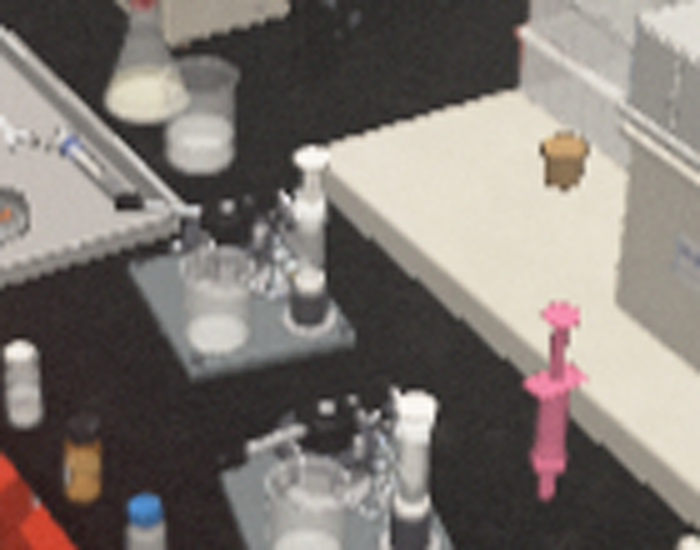

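The scene crop shows the drawn plunger of injector A (rest at crop (312,155), stem visible down to the flange) and B's plunger home at (415,405). So A is confirmed, with its rest at z≈0.136. Now I press.

>>> send_rows --pt "0 0 0 0 -0.05 0.4 0" --pt "0 0 0 0 -0.05 0.8 0" --pt "0 0 0 0 -0.05 1.2 0" --pt "0 0 0 0 -0.05 1.5 0" --pt "0 0 0 0 -0.05 1.7 0" --pt "0 0 0 0 -0.05 1.85 0" --pt "0 0 0 0 -0.05 2.0 0" --pt "0 0 0 0 -0.05 2.1 0" --pt "0 0 0 0 -0.05 2.2 0" --pt "0 0 0 0 -0.05 2.3 0" --pt "0 0 0 0 -0.05 2.4 0" --pt "0 0 0 0 -0.05 2.5 0" --pt "0 0 0 0 -0.05 2.5 0" --pt "0 0 0 0 -0.05 2.5 0"

```text
time_s: 2.75
position: [0.5401, -0.2121, 0.1171]
tcp_rot: [[1.0, 0.002, -0.0], [0.002, -1.0, 0.0], [-0.0, -0.0, -1.0]]
force: [0.5, -0.0, -0.2]
opening: 0.008
grasp_force: 0.0
```

>>> send_rows --pt "0 0 0 0 0 0.05 0" --pt "0 0 0 0 0 0.1 0" --pt "0 0 0 0 0 0.15 0" --pt "0 0 0 0 0 0.2 0" --pt "0 0 0 0 0 0.25 0"

```text
time_s: 3.17
position: [0.5415, -0.2128, 0.1122]
tcp_rot: [[1.0, 0.002, 0.003], [0.002, -1.0, -0.001], [0.003, 0.001, -1.0]]
force: [-2.3, 2.3, 23.4]
opening: 0.007
grasp_force: 11.8
```

Run:
```python
from h import *
s=optics.capture("scene"); st=read_state(); print(st["position"],st["force"])
cv2.imwrite("pics/s2.png",cv2.resize(s["image"][160:270,280:420],None,fx=5,fy=5,interpolation=cv2.INTER_CUBIC))
```

```text
[ 0.54161292 -0.21291898  0.11240362] [-1.33097458  1.55004785 12.98178932]
```

View pics/s2.png

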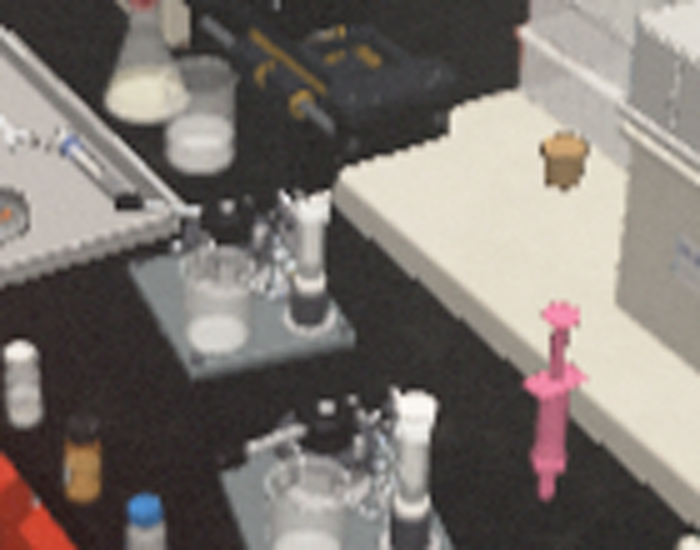

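The plunger stopped hard at z=0.112 with a 23 N reaction. In the picture the thumb rest is down on the flange at crop (312,205), so it is home. Next I lift and move over to the load side of the valve arm.

>>> send_rows --pt "0 0 0 0 0 -0.5 0" --pt "0 0 0 0 0 -1.2 0" --pt "0 0 0 0 0 -2.0 0" --pt "0 0 0 0 0 -2.7 0" --pt "0 0 0 0 0 -2.7 0" --pt "0 0 8.8 -1.14 -4.17 -2.7 0" --pt "0 0 8.8 -1.14 -4.17 -2.7 0" --pt "0 0 8.8 -1.14 -4.17 -2.7 0" --pt "0 0 8.8 -1.14 -4.17 -2.7 0" --pt "0 0 8.8 -1.14 -4.17 -2.7 0" --pt "0 0 8.8 -1.14 -4.17 -2.7 0" --pt "0 0 8.8 -1.14 -4.17 -2.7 0" --pt "0 0 8.8 -1.14 -4.17 -2.7 0" --pt "0 0 8.8 -1.14 -4.17 -2.7 0" --pt "0 0 8.8 -1.14 -4.17 -2.7 0"

```text
time_s: 4.47
position: [0.5056, -0.0875, 0.1907]
tcp_rot: [[0.722, -0.692, -0.001], [-0.692, -0.722, 0.0], [-0.001, 0.0, -1.0]]
force: [0.0, -0.8, -0.1]
opening: 0.005
grasp_force: 0.0
```

Run:
```python
from h import *
t=optics.capture("top"); s=optics.capture("scene"); st=read_state(); print(st["position"],st["force"])
a=t["image"][130:230,255:355]; b=s["image"][160:260,280:380]
cv2.imwrite("pics/s3.png",cv2.resize(np.hstack([a,b]),None,fx=4,fy=4,interpolation=cv2.INTER_CUBIC))
print(proj(t,st["position"])-[255,130],proj(s,st["position"])-[280,160])
```

```text
[ 0.50574533 -0.08751766  0.19087118] [ 0.30941462 -0.80945268  0.11666419]
[ 5.56866581 42.06014014] [31.44364124  0.04438132]
```

View pics/s3.png

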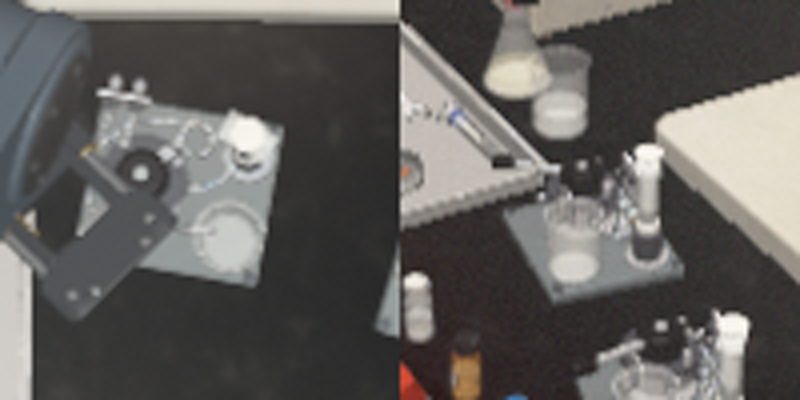

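The thumb rest stays down. The gripper is left of the arm, with the TCP at top crop pixel (22,168) and clear of everything below. Now I descend to z≈0.055.

>>> send_rows --pt "0 0 0 0 0 0.8 0" --pt "0 0 0 0 0 1.6 0" --pt "0 0 0 0 0 2.4 0" --pt "0 0 0 0 0 3.0 0" --pt "0 0 0 0 0 3.5 0" --pt "0 0 0 0 0 4.0 0" --pt "0 0 0 0 0 4.3 0" --pt "0 0 0 0 0 4.5 0" --pt "0 0 0 0 0 4.5 0" --pt "0 0 0 0 0 4.5 0"

```text
time_s: 5.4
position: [0.506, -0.0874, 0.0562]
tcp_rot: [[0.721, -0.693, 0.0], [-0.693, -0.721, -0.0], [0.0, -0.0, -1.0]]
force: [0.8, 0.3, 0.2]
opening: 0.007
grasp_force: 0.0
```

Run:
```python
from h import *
st=read_state(); p=np.array(st["position"]);R=np.array(st["tcp_rot"]);print(p,st["force"])
A=np.array([.5186,-.1468]); r=.05
for phi,d in((136,.026),(142,.018),(150,.018),(160,.018),(170,.018),(178,.018),(184,.018),(188,.018),(192,.018),(194,.018),(196,.018)):
    f=np.radians(phi); q=A+r*np.array([np.cos(f),np.sin(f)])+d*np.array([np.sin(f),-np.cos(f)])
    x=R.T@np.r_[q-p[:2],0]/.03
    yaw=np.degrees(np.arctan2(R[1,0],R[0,0])); print(phi,q.round(4),"rz %.2f tx %.2f ty %.2f"%(-(phi-180-yaw)/5,x[0],x[1]))
```

```text
[ 0.50600181 -0.08739939  0.05619468] [0.78591452 0.33359309 0.24726228]
136 [ 0.5007 -0.0934] rz 0.03 tx 0.01 ty 0.27
142 [ 0.4903 -0.1018] rz -1.17 tx -0.04 ty 0.71
150 [ 0.4843 -0.1062] rz -2.77 tx -0.09 ty 0.95
160 [ 0.4778 -0.1128] rz -4.77 tx -0.09 ty 1.26
170 [ 0.4725 -0.1204] rz -6.77 tx -0.04 ty 1.57
178 [ 0.4693 -0.1271] rz -8.37 tx 0.03 ty 1.80
184 [ 0.4675 -0.1323] rz -9.57 tx 0.11 ty 1.97
188 [ 0.4666 -0.1359] rz -10.37 tx 0.17 ty 2.08
192 [ 0.466  -0.1396] rz -11.17 tx 0.24 ty 2.18
194 [ 0.4657 -0.1414] rz -11.57 tx 0.28 ty 2.23
196 [ 0.4656 -0.1433] rz -11.97 tx 0.32 ty 2.28
```

>>> send_rows --pt "0 0 0 0 0 0.2 0" --pt "0 0 0 0 0.27 0.2 0" --pt "0 0 -0.6 -0.02 0.5 0.2 0" --pt "0 0 -1.2 -0.04 0.71 0.2 0" --pt "0 0 -2.0 -0.07 0.83 0.2 0" --pt "0 0 -2.8 -0.09 0.95 0.2 0" --pt "0 0 -3.8 -0.09 1.1 0.2 0" --pt "0 0 -4.8 -0.09 1.26 0.2 0" --pt "0 0 -5.8 -0.07 1.42 0.2 0" --pt "0 0 -6.8 -0.04 1.57 0.2 0" --pt "0 0 -7.6 0 1.69 0.2 0" --pt "0 0 -8.4 0.03 1.8 0.2 0" --pt "0 0 -9.0 0.07 1.88 0.2 0" --pt "0 0 -9.6 0.11 1.97 0.2 0" --pt "0 0 -9.6 0.11 1.97 0.2 0"

```text
time_s: 6.65
position: [0.4675, -0.1323, 0.0505]
tcp_rot: [[0.997, 0.072, 0.002], [0.072, -0.997, 0.0], [0.002, -0.0, -1.0]]
force: [2.3, 2.6, 0.0]
opening: 0.009
grasp_force: 1.3
```

Run:
```python
from h import *
t=optics.capture("top"); s=optics.capture("scene"); st=read_state(); print(st["position"],st["force"],st["moment"])
a=t["image"][130:230,255:355]; b=s["image"][160:260,280:380]
cv2.imwrite("pics/s4.png",cv2.resize(np.hstack([a,b]),None,fx=4,fy=4,interpolation=cv2.INTER_CUBIC))
```

```text
[ 0.46729138 -0.13225088  0.05044995] [ 1.70576914  1.52537774 -0.47883526] [ 0.43386028 -0.19605941  0.0036411 ]
```

View pics/s4.png

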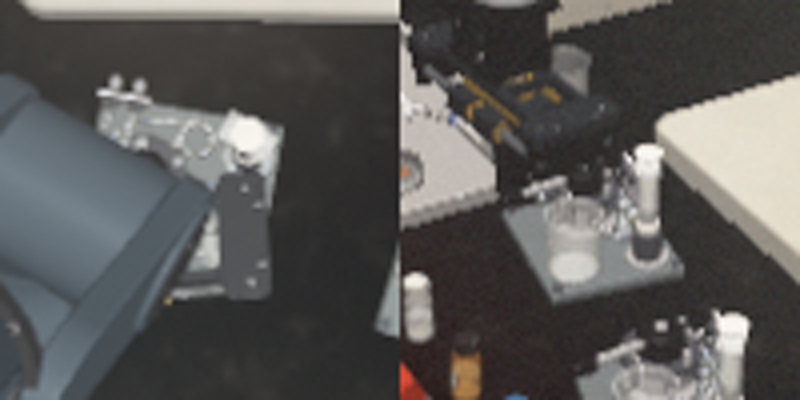

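The arm has followed the finger: its rod is now at scene crop (545,187) and points nearly straight to the front. I continue to the stop.

>>> send_rows --pt "0 0 -0.4 -0.02 0.06 0 0" --pt "0 0 -0.8 -0.04 0.12 0 0" --pt "0 0 -1.2 -0.05 0.18 0 0" --pt "0 0 -1.6 -0.07 0.24 0 0"

```text
time_s: 7.08
position: [0.4655, -0.1388, 0.0503]
tcp_rot: [[0.978, 0.21, 0.0], [0.21, -0.978, 0.001], [0.0, -0.001, -1.0]]
force: [3.1, 5.5, 0.7]
opening: 0.004
grasp_force: 2.3
```

>>> send_rows --pt "0 0 -0.2 -0.01 0.03 0 0" --pt "0 0 -0.4 -0.01 0.06 0 0"

```text
time_s: 7.25
position: [0.4652, -0.1403, 0.0503]
tcp_rot: [[0.97, 0.243, -0.001], [0.243, -0.97, 0.002], [-0.0, -0.002, -1.0]]
force: [2.9, 7.0, 1.6]
opening: 0.003
grasp_force: 3.5
```

>>> send_rows --pt "0 0 -0.2 0 0.04 0 0" --pt "0 0 -0.3 0 0.08 0 0" --pt "0 0 -0.3 0 0.08 0 0"

```text
time_s: 7.5
position: [0.4648, -0.1406, 0.0501]
tcp_rot: [[0.964, 0.266, -0.003], [0.266, -0.964, 0.005], [-0.001, -0.006, -1.0]]
force: [3.9, 11.8, 3.2]
opening: 0.006
grasp_force: 5.3
```

>>> send_rows --pt "0 0 0 0 0.04 0 0" --pt "0 0 0 0 0.08 0 0" --pt "0 0 0 0 0.08 0 0"

```text
time_s: 7.75
position: [0.4648, -0.1411, 0.05]
tcp_rot: [[0.964, 0.265, -0.004], [0.265, -0.964, 0.008], [-0.002, -0.009, -1.0]]
force: [5.0, 17.9, 3.9]
opening: 0.003
grasp_force: 7.9
```

The force climbs to 18 N with hardly any motion, so the arm is at the inject stop. I back off, lift and clear away.

>>> send_rows --pt "0 0 0 0 -0.3 0 0" --pt "0 0 0 0 -0.7 0 0" --pt "0 0 0 0 -0.7 -0.8 0" --pt "0 0 0 0 -0.7 -1.8 0" --pt "0 0 0 0 -0.7 -3 0" --pt "0 0 0 0 -0.7 -4.3 0" --pt "0 0 0 -0.5 -2 -5.5 0" --pt "0 0 0 -1 -4 -5.5 0" --pt "0 0 0 -1 -5.5 -5.5 0" --pt "0 0 0 -1 -7 -5.5 0" --pt "0 0 0 -1 -7 -5.5 0" --pt "0 0 0 -1 -7 -5.5 0" --pt "0 0 0 -1 -7 -5.5 0"

```text
time_s: 8.83
position: [0.3799, 0.0497, 0.2152]
tcp_rot: [[0.962, 0.274, -0.0], [0.274, -0.962, -0.001], [-0.0, 0.001, -1.0]]
force: [0.5, -1.0, 0.0]
opening: 0.006
grasp_force: 0.0
```

Run:
```python
from h import *
t=optics.capture("top"); s=optics.capture("scene"); st=read_state(); print(st["position"],st["force"])
a=t["image"][145:245,265:415]; b=s["image"][170:280,280:390]
a=cv2.resize(a,None,fx=4,fy=4,interpolation=cv2.INTER_CUBIC)[:,:440]; b=cv2.resize(b,(355,400),interpolation=cv2.INTER_CUBIC)
cv2.imwrite("pics/s5.png",np.hstack([a,b]))
```

```text
[0.3819064  0.04773184 0.21522684] [ 0.42905789 -0.19632545 -0.73457499]
```

View pics/s5.png

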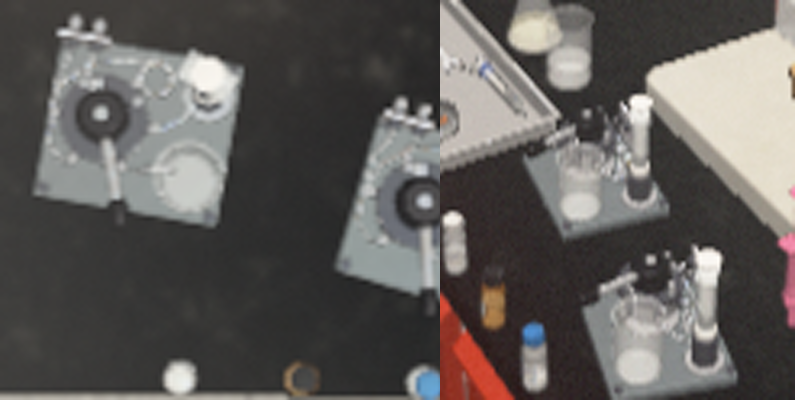

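The final picture shows arm A at the inject side (axis at (100,113), end at (119,213), about 191° in world, matching the expected 192°). Its plunger is home, and injector B, the beakers and the vials are unchanged.

```bash
python3 -c "from rig import bot; print(bot.hand_in())"
```

```text
the job is handed in; nothing more can be done
None
```

The job is handed in: I pressed injector A's plunger fully home, then pushed its valve arm to the inject stop and left it there; the last picture shows nothing else moved, though the hand-in returned no verdict.

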